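# Lock the camera foot of a macro photo rail at the tape mark

## Task

Set up the close-up rail for the next picture: take the sliding camera foot by the grip of its open cam lever, slide it along the rail until its front edge is flush with the edge of the masking-tape mark, then swing the lever fully home while holding the foot on the mark - do not let the cam close anywhere else. Finish while still holding the grip, lever home and foot on the mark, so that it stays steady while I check the focus; leave the tube on the stage and the other things on the desk alone.

Things in the scene. Friction and masses are not known exactly. Their poses are not given: they have to be found in the camera images.
- rail: Black photo rail fixed on the desk (cannot be pushed): bar 44 wide, 460 long, top face 36 mm above the desk, on two feet 80 wide. Origin on the desk under its middle. Its y axis runs along the rail to the small round subject stage at the +y end (disc 56 diameter, top 60 above the desk, centre at y = +205); z up; the lever is on its -x side.
- foot_edge (a point): Middle of the top of the foot's front edge (the flat end face of the saddle towards the stage, not the camera lens), 32 mm in front of the foot's middle, 48 above the desk. Axes as the rail.
- mark_edge (a point): The length mark: the edge nearer the foot of a 14 mm wide turn of pale masking tape round the rail, between foot and stage; point on the rail's centre line at its top face, 36 above the desk. Axes as the rail. On the mark, the foot's front edge stands right above this edge: foot_edge and mark_edge have the same y in the rail's frame.
- lever_pin (a point): Upright pin on which the lever turns, on the foot: 37.7 mm from the rail's centre line on the rail's -x side and 14 mm in front of the foot's middle; point 49 above the desk. It gives about 1 mm away from the rail as the cam bites. Seen from above, the lever closes anticlockwise.
- grip_mid (a point): Mid-height of the lever's grip, 67 above the desk: an upright round black knob, 18 mm diameter, from 49 to 82 above the desk on the lever's end, 75.1 mm from lever_pin. With the lever home it stands 4 mm farther from the rail's centre line than the pin and 75 mm behind it (away from the stage). The lever's flat bar runs under it, top at 49.
- subject: Bystander: grey metal tube, 21 diameter, 42 high, standing on the stage; origin at its underside.
- spare: Bystander: a like tube standing on the desk.
- tube_box: Bystander: clear plastic box 150 x 150 x 55 filled with such tubes, lid laid open.
- screwdriver: Bystander: screwdriver 150 long lying on the desk.
- lever: The cam lever with its grip, hung on the foot; origin on the desk under lever_pin. With the lever home its axes are those of the rail; its -y axis points along the lever to the grip.
- foot_slide (a joint): Place of the sliding foot along the rail's y axis, in m: its middle, from the rail's middle; travel -0.13 to 0.12. The foot is an aluminium saddle on the rail, 64 long along the rail, 66 wide, top 48 above the desk, with a small black camera on it, 60 wide, up to 97 above the desk; about 0.6 kg. Lever open, it slides with about 1 N; lever home, it is clamped (slips above about 10 N).
- lever_angle (a joint): Angle of the steel cam lever in rad: 0 is home (along the rail, pointing away from the stage, on its stop), growing as it swings out level from the rail, to 1.2. It hangs on the foot, so pushing it pushes the foot too. Stays where left (about 3 N at the grip to turn); over the last 0.6 rad the cam bites the rail (3 to 6 N at the grip, and it pushes the foot along the rail with up to 12 N).

How it is judged:
By the outcome, as a careful person would: the job done as asked, in the order asked, and still so for the second after the job is handed in, while the arm keeps its last pose, push and grip.
It also fails if it takes over 42 s, if anything falls off the work surface, if the arm or the gripper's body presses on something with over 40 N, if the wrist force passes 120 N, or if a joint passes its speed limit or range.

## Robot

A 7-joint arm with a two-finger parallel gripper is mounted at the origin on the work surface. World frame = base frame: x ahead of the robot, y to its left, z up, the work surface at z = 0. Lengths are in m, angles in rad, forces in N, time in s.
With the tool pointing down it reaches from about 0.4 to 0.85 m from the base axis. Payload 4.4 kg.
Tool frame: the origin (TCP) lies on the front face of the gripper's body, between the roots of the fingers; the fingertips stand 97 mm ahead of it and the grasp point (between the pads) lies 78 mm ahead of it; z points along the fingers, y is the line along which they close (so a half turn about z gives the same grasp; the last joint's range is limited). The gripper opens to 94 mm and grips with 3 to 60 N. Pads are 16 mm wide; open, the fingers measure 119 mm over their backs; the gripper's body (75 mm by 177 mm) begins 78 mm behind the grasp point.
Start: joints at [-1.167, 0.628, 0.038, 1.517, -0.027, 0.996, -0.02], TCP at [0.294, 0.58, 0.303] pointing down, gripper open.
Joint ranges: [-3.06, 3.06], [-0.37, 2.12], [-1.25, 1.32], [0.18, 2.47], [-1.1, 4.24], [0.23, 1.98], [-2.94, 2.94]. Speed limits (rad/s): [2.57, 2.57, 3.14, 3.14, 3.14, 3.14, 3.14].

## Interface

Orientations are given as [roll, pitch, yaw] about the fixed x, y, z axes, in that order (R = Rz(yaw) Ry(pitch) Rx(roll)).
In Python, from rig import sensors, capture, camera_model, ticket, regions_of, landmark_of gives the robot as it stands. The module is installed in compiled form; this text tells all that it offers.
- The arm moves only by the tool apply_moves, never from a script. Its argument "motion" is one flat list of numbers, 4 for each row, row after row: the shift along the world's x, y, z normalised to -1 to 1, where 1 is 40 cm, then the turn about the world's z normalised to -1 to 1, where 1 is 90 degrees. A call has 1 to 20 rows; each row is the pose to reach, as a shift and turn from the pose commanded when the call began; what a row does not reach only later rows make up. A row lasts 1/8 s, in which the tool goes at most 62.5 mm and 10.7 degrees, less where a joint would pass 70% of its speed; a pose out of reach is approached as far as the arm can. A call with a number of a shift or a turn outside -1 to 1 is refused whole. A call with a gripper value outside its range is refused whole. "fingers" is the gripper's target within -1 to 1 (shut at 1, half-way at 0, fully open at -1), set as the call begins (left out, the last holds). The fingers move at their own pace and stop on an object; "grip_force" is the grip in N (left out, the last holds). Time passes only in rows, so rows that repeat a pose let the fingers close. It gives the time, the measured TCP pose, the force, the opening and the grip force at its end, in the units of the state.
- sensors.get_state(): the state, without advancing time (a new reading comes with each control period).
- capture(name): name is "scene" or "top"; returns (picture, depth): 400x640x3 uint8, red, green, blue; 400x640 float32, m along the optical axis (not along the pixel's ray), 0 where there is no reading.
- camera_model(name): a dict with "fx", "fy", "cx", "cy" (pixels), "R" (3x3) and "t" (3): a world point X has camera coordinates R X + t. Camera axes: x right, y down, z forward; pixel columns grow to the right and rows downward; lengths in m; the calibration is good to about 2 mm. A picture is of the moment at which its call begins. camera_model takes no time and is no camera call.
- ticket.hand_in(): hands the job in; it is judged then, once.
Trained networks look in the newest picture that a camera, given by its name, has taken for a name from the list of things; names that differ only in an ending like _2 or _b are one class to them, and where a whole thing is asked for, a point or a joint stands for the part that bears it (a point fixed in the world has none). Each returns a list of dicts, best first, with "p" (0 to 1); they miss things now and then, are a little off and sometimes report something else, mostly with a low value. They report only what shows in the picture. A call takes as long as a camera call.
- regions_of(camera, name): "mask" (400x640 bool, what is visible of it) and "rect" ([left, top, width, height] in pixels, round what is visible of it).
- landmark_of(camera, name): "position" ([column, row] in pixels: a listed point, or the origin of a listed thing).
The state is a dict: "clock": time; "q": joint angles; "dq": joint speeds; "joint_torque": joint torques, N m; "tool_pos": TCP position; "tcp_rot": TCP orientation; "ft_force": force on the tool from outside, world axes, zero at the start; "ft_torque": the same for the moment, N m; "finger_gap": finger opening in m; "grip_force": force on a finger pad.
Only numpy, scipy, OpenCV 4.12 (cv2) and the standard library are available. Lean on these libraries where they do the work, as an engineer would, in place of code of your own. Each camera call takes 0.05 s, during which the arm holds its last target. There are 200 camera calls.

## Working session

There is one attempt and no reset: what is moved stays moved. The work goes in short steps, Python scripts to look and compute and a tool call to move; the robot and the scene stay as the last step left them, time stands still between calls to the robot, and variables do not carry over. Pictures are saved under pics/ and viewed, at most 10 in all, crops included, and the job is handed in when it is done.

Besides the shell and the picture viewer there is one more tool, called after "Call:" as a command line: name --argument value ..., lists and objects as JSON in quotes. apply_moves: Moves the arm, as the interface text tells. Its arguments: {"type":"object","properties":{"motion":{"type":"array","items":{"type":"number","minimum":-1,"maximum":1}},"fingers":{"type":"number"},"grip_force":{"type":"number"}},"required":["motion"]}

```bash
mkdir -p pics
cat > h.py <<'E'
import numpy as np, cv2
from rig import sensors, capture, camera_model, ticket, regions_of, landmark_of
def ray(cam,px,z):
    m=camera_model(cam);R=np.array(m["R"]);t=np.array(m["t"])
    d=R.T@np.array([(px[0]-m["cx"])/m["fx"],(px[1]-m["cy"])/m["fy"],1]);c=-R.T@t
    return c+d*(z-c[2])/d[2]
def cloud(cam,dep):
    m=camera_model(cam);R=np.array(m["R"]);t=np.array(m["t"])
    v,u=np.mgrid[:400,:640]
    P=np.stack([(u-m["cx"])/m["fx"]*dep,(v-m["cy"])/m["fy"]*dep,dep],-1)
    return (P-t)@R
H=dict(rail=0,foot_edge=.048,mark_edge=.036,lever_pin=.049,grip_mid=.067,subject=.06,lever=0)
E
python3 - <<'E'
from h import *
for c in ["scene","top"]:
    p,d=capture(c);cv2.imwrite(f"pics/{c}0.png",p[:,:,::-1]);np.save(c+"0.npy",d)
    m=camera_model(c);print(c,m["fx"],np.round(-np.array(m["R"]).T@m["t"],3))
    for n,z in H.items():
        print(n,[(np.round(r["position"],1),round(r["p"],2),np.round(ray(c,r["position"],z),4)) for r in landmark_of(c,n)[:2]])
s=sensors.get_state();print(s["clock"],s["tool_pos"],s["tcp_rot"],s["ft_force"],s["finger_gap"])
E
```

```text
scene 494.80478133446945 [ 1.236 -0.421  0.903]
rail []
foot_edge [(array([343.3, 238.1]), 0.69, array([ 0.6105, -0.0522,  0.048 ]))]
mark_edge [(array([374.8, 222. ]), 0.49, array([0.5896, 0.0435, 0.036 ]))]
lever_pin [(array([327.6, 226.4]), 0.72, array([ 0.5645, -0.069 ,  0.049 ]))]
grip_mid [(array([300.8, 211.5]), 0.47, array([ 0.5107, -0.1121,  0.067 ]))]
subject [(array([442.9, 197.3]), 0.52, array([0.6084, 0.2207, 0.06  ]))]
lever [(array([195.9, 335.3]), 0.5, array([ 0.6747, -0.4185,  0.    ]))]
top 407.91097771396255 [ 0.453 -0.032  1.187]
rail [(array([297.1, 175.8]), 0.93, array([0.6032, 0.0204, 0.    ]))]
foot_edge [(array([320.7, 175.1]), 0.63, array([ 0.6007, -0.048 ,  0.048 ]))]
mark_edge [(array([290.9, 173.6]), 0.66, array([0.6045, 0.0366, 0.036 ]))]
lever_pin [(array([326.2, 190.5]), 0.6, array([ 0.5575, -0.0643,  0.049 ])), (array([226.6, 171.5]), 0.6, array([0.6044, 0.2158, 0.049 ]))]
grip_mid [(array([344. , 210.6]), 0.73, array([ 0.5015, -0.114 ,  0.067 ]))]
subject [(array([222.3, 170.2]), 0.4, array([0.6063, 0.2254, 0.06  ]))]
lever [(array([328., 191.]), 0.54, array([ 0.5607, -0.071 ,  0.    ]))]
0.8 [0.29426696 0.57960368 0.30271096] [ 3.14152403e+00 -1.95827353e-05  2.67174995e+00] [-0.56452586  1.21366146 -0.15345132] 0.09412394671296775
```

Run:
```python
import cv2
a=cv2.imread("pics/top0.png");cv2.imwrite("pics/topc.png",cv2.resize(a[90:290,190:440],None,fx=3,fy=3,interpolation=cv2.INTER_CUBIC))
```

```text
(no output)
```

View pics/scene0.png

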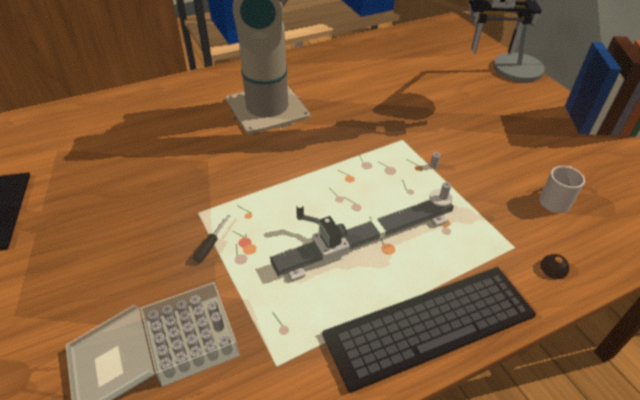

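View pics/topc.png

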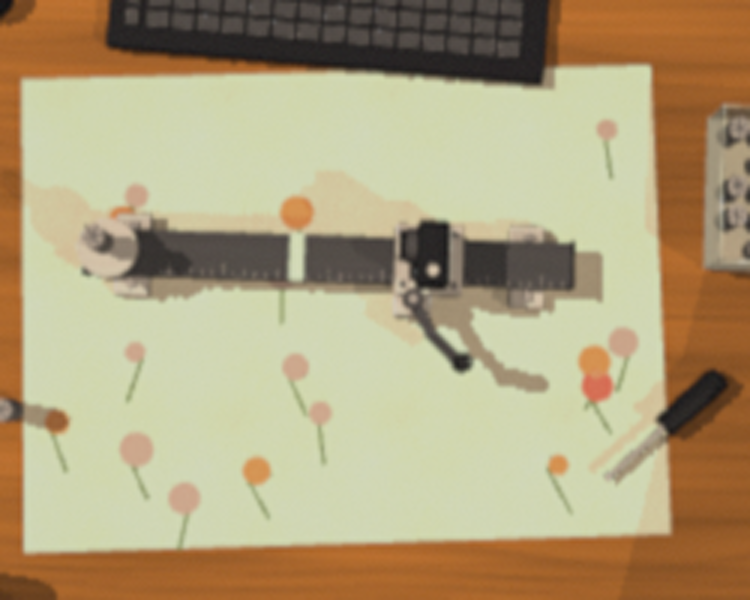

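The top view shows the rail nearly along world y, with the tape right edge at crop (305,257) and the foot front edge at about (397,265). The pin is at (411,297), and the grip at (461,362) is open about 0.85 rad. Next I'll rectify both views onto height planes for sub-pixel edges.

```bash
cat >> h.py <<'E'
def rect(cam,img,z,x0,x1,y0,y1,s=.0005):
    "rectified plane at z: rows = x descending, cols = y ascending"
    m=camera_model(cam);R=np.array(m["R"]);t=np.array(m["t"])
    xs=np.arange(x1,x0,-s);ys=np.arange(y0,y1,s)
    X,Y=np.meshgrid(xs,ys,indexing="ij");P=np.stack([X,Y,0*X+z],-1)@R.T+t
    u=m["fx"]*P[...,0]/P[...,2]+m["cx"];v=m["fy"]*P[...,1]/P[...,2]+m["cy"]
    return cv2.remap(img,u.astype("f4"),v.astype("f4"),cv2.INTER_CUBIC),xs,ys
E
python3 - <<'E'
from h import *
out=[]
for c in ["top","scene"]:
    a=cv2.imread(f"pics/{c}0.png")
    r,xs,ys=rect(c,a,.036,.53,.67,-.22,.18)
    g=cv2.cvtColor(r,cv2.COLOR_BGR2GRAY).astype(float)
    # +x top edge of rail, away from foot
    for lo,hi in [(-.01,.025),(.06,.16)]:
        j=[k for k,y in enumerate(ys) if lo<y<hi]
        e=[xs[80-40+np.argmin(np.gradient(cv2.GaussianBlur(g,(1,9),0)[40:120,k]))] for k in j]
        print(c,"plus-x edge",lo,hi,np.median(e),np.std(e))
    row=g[(xs>.597)&(xs<.611)].mean(0)
    d=np.gradient(cv2.GaussianBlur(row[None],(9,1),0)[0])
    k=(ys>0.0)&(ys<.08);yy=ys[k];dd=d[k]
    print(c,"tape edges y",yy[dd.argmax()],yy[dd.argmin()], "centroid edges",(yy*np.clip(dd,0,9e9)**2).sum()/(np.clip(dd,0,9e9)**2).sum(),(yy*np.clip(-dd,0,9e9)**2).sum()/(np.clip(-dd,0,9e9)**2).sum())
    out.append(r)
cv2.imwrite("pics/rect0.png",np.vstack(out))
P=cloud("top",np.load("top0.npy")).reshape(-1,3)
print("camera top pts",[np.round(np.percentile(P[(P[:,2]>.08)&(P[:,2]<.11)&(abs(P[:,0]-.6)<.08)&(abs(P[:,1]+.07)<.06)],q,0),4) for q in(2,50,98)])
k=(P[:,2]>.07)&(P[:,2]<.095)&(abs(P[:,0]-.5)<.03)&(abs(P[:,1]+.114)<.03)
print("knob",P[k].mean(0),k.sum())
E
```

```text
top plus-x edge -0.01 0.025 0.6210000000000054 0.00026572964625337463
top plus-x edge 0.06 0.16 0.6220000000000053 0.00037296112397938925
top tape edges y 0.036000000000000226 0.05050000000000024 centroid edges 0.03611633516153801 0.05083841740425292
scene plus-x edge -0.01 0.025 0.6440000000000029 0.0011121774928085587
scene plus-x edge 0.06 0.16 0.6437500000000029 0.0017660973925577583
scene tape edges y 0.03700000000000023 0.05200000000000024 centroid edges 0.036941540022063894 0.05217244681304872
camera top pts [array([ 0.5691, -0.097 ,  0.0837]), array([ 0.6006, -0.0791,  0.0963]), array([ 0.6253, -0.0535,  0.1007])]
knob [ 0.50074453 -0.11185404  0.07927268] 16
```

View pics/rect0.png

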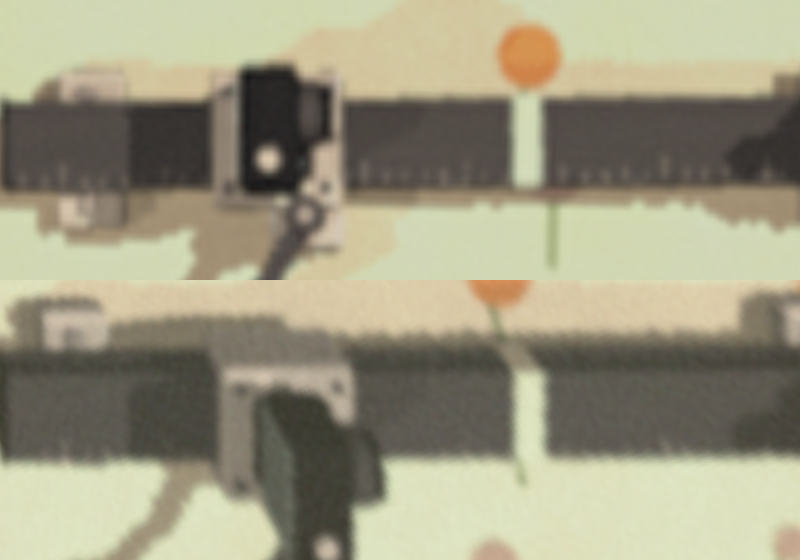

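Both views agree on the mark at y ≈ 0.0365, with the foot edge at y ≈ -0.048. The pin is at about (0.561, -0.066) and the grip at about (0.5015, -0.1135), open about 0.83 rad. Now I'll approach.

Call:
apply_moves --motion '[0.26, -0.87, 0, -0.12, 0.26, -0.87, 0, -0.12, 0.26, -0.87, 0, -0.12, 0.26, -0.87, 0, -0.12, 0.26, -0.87, 0, -0.12, 0.26, -0.87, 0, -0.12, 0.26, -0.87, 0, -0.12]' --fingers 0 --grip_force 30

```text
clock: 1.68
tool_pos: [0.3995, 0.2276, 0.3031]
tcp_rot: [-3.141, 0.001, 2.475]
ft_force: [0.3, 0.6, -0.3]
finger_gap: 0.047
grip_force: 0.0
```

Call:
apply_moves --motion '[0.258, -0.863, -0.18, -0.13, 0.258, -0.863, -0.18, -0.13, 0.258, -0.863, -0.18, -0.13, 0.258, -0.863, -0.18, -0.13, 0.258, -0.863, -0.18, -0.13, 0.258, -0.863, -0.18, -0.13, 0.258, -0.863, -0.18, -0.13, 0.258, -0.863, -0.18, -0.13, 0.258, -0.863, -0.18, -0.13]'

```text
clock: 2.8
tool_pos: [0.5017, -0.1113, 0.2309]
tcp_rot: [3.141, -0.001, 2.282]
ft_force: [0.2, 0.9, 0.3]
finger_gap: 0.0468
grip_force: 0.0
```

Run:
```python
from h import *
p,d=capture("scene");cv2.imwrite("pics/s1.png",cv2.resize(p[140:280,220:420,::-1],None,fx=4,fy=4,interpolation=cv2.INTER_CUBIC))
for n in["grip_mid","lever_pin","foot_edge","mark_edge"]:
    print(n,[(np.round(ray("scene",r["position"],H[n]),4),round(r["p"],2)) for r in landmark_of("scene",n)[:2]])
s=sensors.get_state();print(s["tool_pos"],s["tcp_rot"])
```

```text
grip_mid [(array([ 0.4998, -0.1051,  0.067 ]), 0.55), (array([ 0.623 , -0.0601,  0.067 ]), 0.52)]
lever_pin [(array([ 0.5592, -0.0715,  0.049 ]), 0.58)]
foot_edge [(array([ 0.6099, -0.0541,  0.048 ]), 0.79)]
mark_edge [(array([0.5977, 0.0413, 0.036 ]), 0.5)]
[ 0.50154314 -0.11272481  0.23091568] [3.14118686e+00 6.35536256e-05 2.28053888e+00]
```

View pics/s1.png

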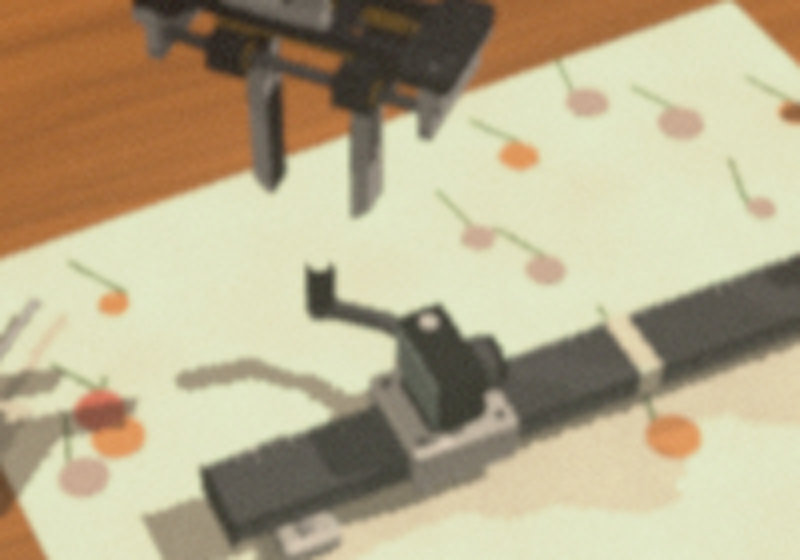

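The open fingers sit above the knob, with tips at crop (270,190) and (360,215) and the knob at (320,291). The scene and top views disagree by about 5 mm in x, so I'll use the visible tips as a reference.

Run:
```python
from h import *
print(ray("scene",(315/4+220,202/4+140),.134), ray("scene",(320/4+220,291/4+140),.067))
p,d=capture("top")
P=cloud("top",d).reshape(-1,3)
for lo,hi in[(.03,.045)]:
    k=(P[:,2]>lo)&(P[:,2]<hi)&(P[:,1]>.06)&(P[:,1]<.16)&(abs(P[:,0]-.6)<.06);print("rail top x",np.percentile(P[k,0],[1,50,99]))
P=cloud("scene",np.load("scene0.npy")).reshape(-1,3)
k=(P[:,2]>.030)&(P[:,2]<.042)&(P[:,1]>.06)&(P[:,1]<.16)&(abs(P[:,0]-.6)<.06);print("rail top x scene",np.percentile(P[k],[1,50,99],0))
```

```text
[ 0.50837588 -0.11463345  0.134     ] [ 0.51353531 -0.11536865  0.067     ]
rail top x [0.57845644 0.59963547 0.6214009 ]
rail top x scene [[0.57979966 0.06128541 0.03186855]
 [0.60419323 0.10928206 0.03653584]
 [0.62440559 0.15953802 0.0403861 ]]
```

Call:
apply_moves --motion '[0.007, 0, -0.1, 0, 0.007, 0, -0.17, 0, 0.007, 0, -0.205, 0, 0.007, 0, -0.205, 0]'

```text
clock: 3.6
tool_pos: [0.5041, -0.1135, 0.1483]
tcp_rot: [-3.141, -0.001, 2.279]
ft_force: [-0.2, 0.1, -0.4]
finger_gap: 0.0467
grip_force: 0.0
```

Run:
```python
from h import *
p,d=capture("scene");a=cv2.resize(p[160:260,230:355,::-1],None,fx=4,fy=4,interpolation=cv2.INTER_CUBIC)
p,d=capture("top");b=cv2.resize(p[130:230,275:345,::-1],None,fx=4,fy=4,interpolation=cv2.INTER_CUBIC)
cv2.imwrite("pics/s2.png",np.hstack([a,b]))
```

```text
(no output)
```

View pics/s2.png

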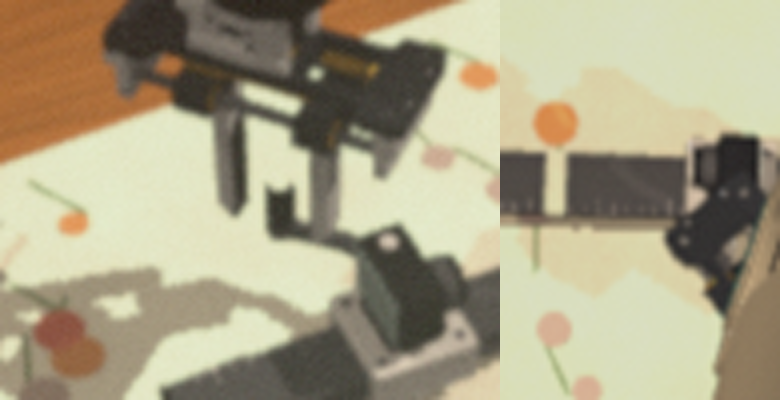

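The knob (crop (280,212)) stands between the fingertips (crop (238,212) and (322,235)). Closing the fingers.

Call:
apply_moves --motion '[0, 0, 0, 0, 0, 0, 0, 0, 0, 0, 0, 0, 0, 0, 0, 0, 0, 0, 0, 0, 0, 0, 0, 0]' --fingers 1 --grip_force 40

```text
clock: 4.45
tool_pos: [0.5044, -0.1137, 0.1489]
tcp_rot: [3.141, 0.0, 2.279]
ft_force: [-0.7, -0.2, 3.6]
finger_gap: 0.0168
grip_force: 40.0
```

Call:
apply_moves --motion '[0, 0.02, 0, 0, 0.0005, 0.05, 0, 0, 0.001, 0.085, 0, 0, 0.001, 0.12, 0, 0, 0.0015, 0.15, 0, 0, 0.0015, 0.17, 0, 0, 0.0015, 0.175, 0, 0, 0.0015, 0.175, 0, 0]'

```text
clock: 5.45
tool_pos: [0.5049, -0.0416, 0.1488]
tcp_rot: [3.141, -0.001, 2.281]
ft_force: [-0.7, 1.4, 4.7]
finger_gap: 0.0172
grip_force: 40.0
```

```bash
cat >> h.py <<'E'
def look(n):
    o=[]
    for c in["top","scene"]:
        ps=[capture(c)[0] for _ in range(4)]
        p=np.mean(ps,0).astype(np.uint8)[:,:,::-1].copy()
        for z in(.036,.048):
            r,xs,ys=rect(c,p,z,.56,.65,-.06,.09,.00025)
            o.append(r)
        for nm in["foot_edge","mark_edge","lever_pin"]:
            q=landmark_of(c,nm)
            if q: print(c,nm,np.round(ray(c,q[0]["position"],H[nm]),4),round(q[0]["p"],2))
    b=np.vstack([np.hstack(o[:2]),np.hstack(o[2:])])
    np.save("o.npy",np.array(o))
    cv2.imwrite(f"pics/{n}.png",cv2.resize(b,None,fx=.66,fy=.66,interpolation=cv2.INTER_AREA))
E
python3 -c "
from h import *
look('l1')
s=sensors.get_state();print(s['tool_pos'],s['ft_force'])"
```

```text
top foot_edge [0.5967 0.0264 0.048 ] 0.64
top mark_edge [0.6083 0.035  0.036 ] 0.48
scene foot_edge [0.6064 0.0216 0.048 ] 0.74
scene mark_edge [0.5955 0.039  0.036 ] 0.58
scene lever_pin [ 5.64e-01 -3.00e-04  4.90e-02] 0.61
[ 0.50486001 -0.04222319  0.14876001] [-1.03850412  0.04147516  5.45643954]
```

View pics/l1.png

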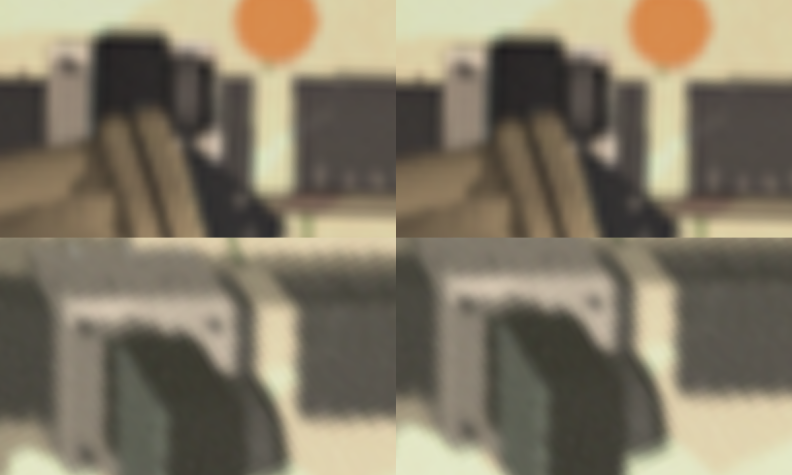

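```bash
cat >> h.py <<'E'
def edges(i,xa,xb,ya,yb):
    o=np.load("o.npy")[i].astype(float)[...,1]   # green channel
    xs=.65-.00025*np.arange(o.shape[0]);ys=-.06+.00025*np.arange(o.shape[1])
    r=o[(xs>xa)&(xs<xb)].mean(0);d=np.gradient(cv2.GaussianBlur(r[None],(13,1),0)[0])
    k=np.where((ys>ya)&(ys<yb))[0]
    from scipy.signal import find_peaks
    p,_=find_peaks(abs(d[k]),height=.25*abs(d[k]).max())
    return [(round(ys[k[j]]*1e3,2),round(d[k[j]],1)) for j in p]
E
python3 - <<'E'
from h import *
for xa in(.624,.618,.612,.594,.588,.582):print("top foot",xa,edges(1,xa,xa+.005,.005,.06))
for xa in(.615,.608,.600):print("top mark",xa,edges(0,xa,xa+.006,.02,.06))
for xa in(.627,.622,.617,.612,.607):print("sc foot",xa,edges(3,xa,xa+.005,.005,.06))
for xa in(.617,.61,.604,.598,.592):print("sc mark",xa,edges(2,xa,xa+.006,.02,.06))
E
```

```text
top foot 0.624 [(np.float64(13.75), np.float64(1.5)), (np.float64(16.25), np.float64(1.6)), (np.float64(21.75), np.float64(3.6)), (np.float64(33.25), np.float64(-1.6)), (np.float64(36.25), np.float64(-1.8)), (np.float64(50.5), np.float64(1.7)), (np.float64(53.0), np.float64(1.9))]
top foot 0.618 [(np.float64(5.5), np.float64(1.7)), (np.float64(14.5), np.float64(-2.7)), (np.float64(19.75), np.float64(5.1)), (np.float64(35.25), np.float64(1.9)), (np.float64(49.5), np.float64(-2.0))]
top foot 0.612 [(np.float64(5.5), np.float64(2.2)), (np.float64(14.25), np.float64(-2.5)), (np.float64(19.75), np.float64(3.5)), (np.float64(24.0), np.float64(-2.1)), (np.float64(35.75), np.float64(5.9)), (np.float64(49.75), np.float64(-6.5))]
top foot 0.594 [(np.float64(8.0), np.float64(-2.4)), (np.float64(15.5), np.float64(3.8)), (np.float64(18.75), np.float64(2.8)), (np.float64(23.5), np.float64(-5.2)), (np.float64(35.5), np.float64(6.8)), (np.float64(49.75), np.float64(-6.5))]
top foot 0.588 [(np.float64(8.75), np.float64(-3.4)), (np.float64(15.75), np.float64(3.8)), (np.float64(18.25), np.float64(3.7))
[... 1572 characters left out ...]
 np.float64(5.8)), (np.float64(45.5), np.float64(-5.6))]
sc mark 0.617 [(np.float64(28.75), np.float64(-3.9)), (np.float64(37.0), np.float64(5.2)), (np.float64(52.25), np.float64(-4.8))]
sc mark 0.61 [(np.float64(29.0), np.float64(-4.0)), (np.float64(37.0), np.float64(5.4)), (np.float64(52.0), np.float64(-5.3))]
sc mark 0.604 [(np.float64(29.0), np.float64(-4.0)), (np.float64(37.25), np.float64(5.2)), (np.float64(52.25), np.float64(-5.0))]
sc mark 0.598 [(np.float64(22.0), np.float64(3.7)), (np.float64(29.25), np.float64(-3.3)), (np.float64(37.0), np.float64(5.6)), (np.float64(52.0), np.float64(-5.5))]
sc mark 0.592 [(np.float64(39.5), np.float64(5.8)), (np.float64(52.75), np.float64(-5.6))]
```

Call:
apply_moves --motion '[0, 0.015, 0, 0, 0, 0.028, 0, 0, 0, 0.03, 0, 0, 0, 0.03, 0, 0]'

```text
clock: 6.65
tool_pos: [0.5049, -0.0305, 0.1488]
tcp_rot: [3.141, -0.0, 2.28]
ft_force: [-0.9, 1.1, 5.2]
finger_gap: 0.017
grip_force: 40.0
```

```bash
cat >> h.py <<'E'
def meas():
    for xa in(.600,.594,.588,.582):print("top foot",xa,*edges(1,xa,xa+.005,.02,.06))
    for xa in(.615,.608,.600,.594,.588):print("top mark",xa,*edges(0,xa,xa+.006,.02,.06))
    for xa in(.622,.617,.612,.607):print("sc foot",xa,*edges(3,xa,xa+.005,.02,.06))
    for xa in(.617,.61,.604,.598):print("sc mark",xa,*edges(2,xa,xa+.006,.02,.06))
E
python3 - <<'E'
from h import *
np.set_printoptions(legacy="1.25")
look('l2');meas()
s=sensors.get_state();print(s['tool_pos'],s['ft_force'])
E
```

```text
top foot_edge [0.599  0.0366 0.048 ] 0.74
top mark_edge [0.6043 0.0357 0.036 ] 0.38
scene foot_edge [0.6055 0.0312 0.048 ] 0.95
scene mark_edge [0.5979 0.0351 0.036 ] 0.57
scene lever_pin [0.5654 0.0146 0.049 ] 0.54
top foot 0.6 (24.25, -2.3) (32.75, 5.2) (35.5, 5.9) (49.75, -6.1)
top foot 0.594 (22.5, -2.1) (29.0, 3.3) (37.0, 4.7) (49.75, -5.9)
top foot 0.588 (31.75, 1.9) (36.75, 5.1) (50.0, -6.1) (51.5, -6.2)
top foot 0.582 (29.5, -3.3) (37.75, 5.8) (40.5, 4.0) (43.25, 2.0) (51.5, -6.5)
top mark 0.615 (26.5, -2.1) (33.75, 5.7) (36.5, 5.2) (50.75, -5.8)
top mark 0.608 (28.25, -2.0) (34.0, 6.0) (36.25, 6.4) (50.75, -6.2)
top mark 0.6 (24.75, -2.4) (33.25, 4.5) (36.5, 5.5) (50.5, -6.1)
top mark 0.594 (23.0, -1.6) (29.5, 3.3) (37.75, 4.6) (50.5, -5.8)
top mark 0.588 (32.75, 1.9) (37.25, 5.3) (51.0, -6.2) (52.25, -6.3)
sc foot 0.622 (24.5, -2.5) (30.0, 3.1) (45.25, -5.0)
sc foot 0.617 (21.25, 4.6) (33.0, 1.5) (45.5, -5.3)
sc foot 0.612 (24.25, 4.5) (34.25, 1.4) (45.5, -5.0)
sc foot 0.607 (27.0, 3.1) (35.5, 2.6) (45.5, -4.7)
sc mark 0.617 (29.75, -1.6) (35.75, 2.0) (52.25, -4.8)
sc mark 0.61 (26.5, 3.3) (37.5, 2.0) (51.75, -5.3)
sc mark 0.604 (29.75, 4.5) (40.5, 1.3) (52.0, -4.9)
sc mark 0.598 (33.0, 3.2) (42.0, 2.5) (52.0, -4.7)
[ 0.5049085  -0.03047483  0.14878582] [-0.44351684  0.22302468  4.79022273]
```

View pics/l2.png

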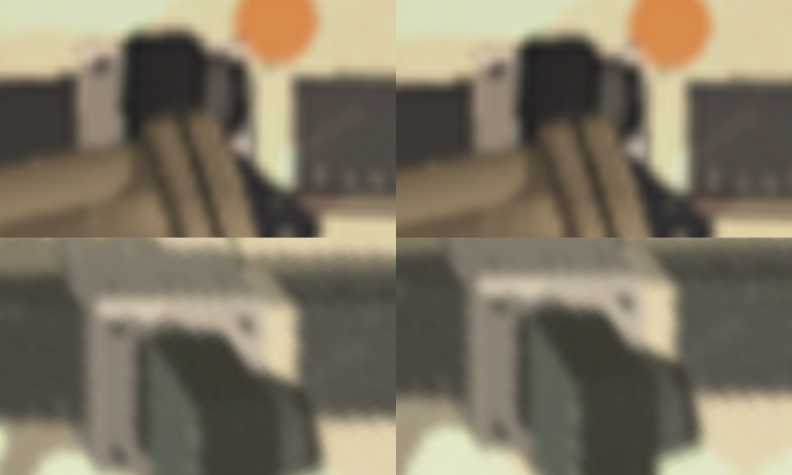

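```bash
cat >> h.py <<'E'
def prof(c,img,z,xa,xb,ya,yb):
    r,xs,ys=rect(c,img,z,xa,xb,ya,yb,.00025)
    r=r[...,1].astype(float).mean(0);d=np.gradient(cv2.GaussianBlur(r[None],(13,1),0)[0])
    from scipy.signal import find_peaks
    p,_=find_peaks(abs(d),height=.3*abs(d).max())
    return [(float(round(ys[j]*1e3,2)),float(round(d[j],1))) for j in p]
def avg(c,n=5): return np.mean([capture(c)[0] for _ in range(n)],0).astype(np.uint8)[:,:,::-1].copy()
E
python3 - <<'E'
from h import *
a=cv2.imread("pics/top0.png");b=cv2.imread("pics/scene0.png")
print("initial")
for xa in(.570,.574,.578,.582):print("top foot",xa,prof("top",a,.048,xa,xa+.004,-.13,-.03))
for xa in(.63,.625,.62,.615,.61,.60):print("sc foot",xa,prof("scene",b,.048,xa,xa+.004,-.13,-.03))
a=avg("top");b=avg("scene")
print("now")
for xa in(.618,.612,.606,.6,):print("top foot",xa,prof("top",a,.048,xa,xa+.004,-.045,-.015))
for xa in(.63,.625,.62,.615,.61):print("sc foot",xa,prof("scene",b,.048,xa,xa+.004,-.045,.06))
E
```

```text
initial
top foot 0.57 [(-107.75, -1.9), (-97.5, -2.4), (-82.25, 1.6), (-76.0, -1.7), (-69.25, 4.2), (-55.0, 2.4), (-49.0, -4.0)]
top foot 0.574 [(-113.0, 3.0), (-107.25, -2.4), (-99.25, -2.9), (-97.75, -3.0), (-69.0, 6.5), (-59.75, -3.3), (-54.5, 3.6), (-49.0, -4.9), (-47.25, -4.6)]
top foot 0.578 [(-113.0, 4.1), (-100.0, -4.5), (-69.0, 3.5), (-66.25, 3.7), (-63.25, 3.3), (-49.25, -4.7), (-47.0, -3.5), (-40.0, 1.6)]
top foot 0.582 [(-113.25, 4.3), (-100.0, -5.2), (-91.0, 3.9), (-88.75, 4.1), (-80.5, -4.4), (-63.25, 5.8), (-49.25, -4.4)]
sc foot 0.63 [(-113.5, 3.4), (-49.5, -4.5)]
sc foot 0.625 [(-114.25, 3.3), (-96.5, 1.4), (-88.75, -2.2), (-79.75, 1.7), (-59.5, -2.2), (-54.5, 2.3), (-49.0, -4.1)]
sc foot 0.62 [(-114.5, 2.6), (-106.25, -1.5), (-101.25, 1.2), (-90.0, -1.4), (-79.25, 1.3), (-65.25, 2.5), (-58.75, -1.3), (-53.5, 1.5), (-48.25, -3.7)]
sc foot 0.615 [(-114.5, 2.7), (-98.25, -2.4), (-61.5, 4.1), (-48.75, -4.0)]
sc foot 0.61 [(-114.5, 2.4), (-99.0, -2.6), (-89.0, -1.7), (-59.25, 4.6), (-48.5, -3.7)]
sc foot 0.6 [(-115.5, 2.6), (-98.25, -2.6), (-93.0, 1.0), (-84.0, -1.8), (-39.0, 1.1)]
now
top foot 0.618 [(-38.25, -2.3), (-31.0, 1.4), (-25.25, -1.7), (-19.5, 1.1), (-16.25, -1.5)]
top foot 0.612 [(-31.25, 4.5), (-16.5, -2.3)]
top foot 0.606 [(-31.25, 4.4), (-16.5, -2.8)]
top foot 0.6 [(-31.25, 3.5), (-29.75, 3.5), (-16.25, -1.3)]
sc foot 0.63 [(-33.75, 2.4), (-29.5, 3.2), (45.0, -3.8)]
sc foot 0.625 [(-33.0, 2.4), (23.75, -2.4), (29.25, 2.6), (45.5, -4.8)]
sc foot 0.62 [(-33.25, 2.5), (20.0, 3.2), (31.5, 2.2), (45.5, -5.5)]
sc foot 0.615 [(-33.0, 2.5), (-14.75, -2.7), (22.5, 5.0), (46.0, -5.3)]
sc foot 0.61 [(-32.75, 2.5), (-15.0, -3.1), (26.25, 4.1), (35.0, 1.9), (45.5, -5.0)]
```

Run:
```python
from h import *
a=avg("top");b=avg("scene");cv2.imwrite("pics/a.png",a);cv2.imwrite("pics/b.png",b)
np.set_printoptions(linewidth=200)
for nm,c,im,z,y0,X in[("top36","top",a,.036,.026,(.618,.613,.606,.598)),("sc48","scene",b,.048,.018,(.633,.629,.625,.621,.617))]:
  for xa in X:
    r,xs,ys=rect(c,im,z,xa,xa+.003,y0,y0+.034,.001);m=r.mean(0)
    print(nm,xa,"y0",y0,"\n G",m[:,1].astype(int),"\n R-B",(m[:,2]-m[:,0]).astype(int))
```

```text
top36 0.618 y0 0.026 
 G [ 68  60  53  48  47  56  71  88 114 135 153 174 189 199 208 210 209 210 212 211 210 209 199 184 167 146 129 118 107 103 103 103 104 106] 
 R-B [10  8  7  6  6  7 11 16 23 30 36 43 47 50 52 51 50 50 50 50 52 53 51 47 40 33 28 25 22 21 22 21 22 22]
top36 0.613 y0 0.026 
 G [ 71  64  57  51  48  54  64  79 102 121 141 165 183 196 207 210 211 213 213 211 210 209 197 178 158 131 108  92  76  70  69  67  68  69] 
 R-B [ 9  8  7  6  5  6  9 12 18 25 32 41 46 51 53 53 51 51 52 52 52 53 50 45 38 29 22 16 11  9  9  8  8  8]
top36 0.606 y0 0.026 
 G [ 63  58  51  43  38  43  53  69  96 119 143 170 187 200 211 213 214 216 216 214 213 211 198 183 165 138 118 100  82  75  72  69  71  73] 
 R-B [ 9  7  5  3  3  4  7 12 20 26 34 42 48 51 52 50 48 48 48 48 50 51 49 45 40 32 25 20 15 12 11 10 10 11]
top36 0.598 y0 0.026 
 G [ 69  71  78  88 100 113 121 128 136 137 145 164 184 202 212 214 215 217 215 213 213 208 195 181 162 136 115  96  81  76  73  72  75  77] 
 R-B [17 16 15 16 17 17 15 15 18 22 28 36 42 48 50 49 49 49 48 49 51 52 49 45 39 30 24 18 13 11  9  9 10 11]
sc48 0.6
[... 651 characters left out ...]
9 207 201 190 175 157 137 118 103  93  87  85] 
 R-B [32 33 33 32 32 30 28 25 23 23 24 26 29 33 38 42 45 48 49 49 49 49 49 49 48 46 42 35 28 23 18 14 12 11]
sc48 0.621 y0 0.018 
 G [126 138 149 159 168 171 169 163 155 150 150 155 163 173 182 191 199 204 208 210 211 212 211 209 204 193 178 158 136 116 100  90  86  84] 
 R-B [23 25 27 29 31 31 30 28 27 26 25 26 29 32 37 40 44 47 47 48 49 49 49 50 50 48 43 36 29 23 18 15 13 12]
sc48 0.617 y0 0.018 
 G [ 69  77  88 106 126 146 161 170 174 177 178 179 181 184 189 195 200 206 209 212 213 214 213 212 207 199 186 167 146 124 108  96  89  86] 
 R-B [12 13 16 20 23 26 29 30 31 31 31 32 32 33 37 41 44 46 47 47 48 48 48 49 50 49 46 41 33 26 19 14 12 11]
```

Call:
apply_moves --motion '[0, 0.01, 0, 0, 0, 0.01, 0, 0, 0.006, 0.0035, 0, 0.029, 0.0135, -0.0045, 0, 0.067, 0.0205, -0.011, 0, 0.099, 0.0205, -0.011, 0, 0.099, 0.0205, -0.011, 0, 0.099]'

```text
clock: 9.22
tool_pos: [0.5129, -0.0352, 0.1488]
tcp_rot: [3.141, -0.001, 2.435]
ft_force: [-1.2, -0.6, 5.5]
finger_gap: 0.0169
grip_force: 40.0
```

```bash
cat >> h.py <<'E'
def chk(n=4):
    a=avg("top",n);b=avg("scene",n)
    print("top back",[[e for e in prof("top",a,.048,x,x+.004,-.05,-.015) if e[1]>0] for x in(.612,.606,.6)])
    print("sc back",[[e for e in prof("scene",b,.048,x,x+.004,-.05,-.02) if e[1]>0] for x in(.62,.615,.61)])
    o=[]
    for xa in(.629,.625,.621,.617):
        r,xs,ys=rect("scene",b,.048,xa,xa+.003,.02,.055,.00025);m=r.astype(float).mean(0);d=m[:,2]-m[:,0]
        i=np.where(ys<.044)[0];hi=d[i].max();j=[k for k in i if d[k]<40];f=ys[j[-1]] if j else 0
        g=m[:,1];k=np.argmax(ys>.04)+np.argmax(g[ys>.04]<148)
        o.append((float(f*1e3),float(ys[k]*1e3),float(hi)))
    print("sc front/tape far",np.round(o,2).tolist())
    for nm in("grip_mid","lever_pin"):
        q=landmark_of("scene",nm)
        if q:print(nm,np.round(ray("scene",q[0]["position"],H[nm]),4),round(q[0]["p"],2))
    s=sensors.get_state();print(s["clock"],s["tool_pos"],s["tcp_rot"][2],s["ft_force"],s["ft_torque"])
    return a,b
E
python3 -c "
from h import *
chk()"
```

```text
top back [[(-28.0, 3.2), (-26.5, 3.4)], [(-26.25, 3.2)], [(-48.75, 0.3), (-46.0, 0.3), (-42.75, 0.4), (-35.25, 0.2), (-29.25, 0.4), (-25.75, 0.6)]]
sc back [[(-28.5, 2.4)], [(-28.25, 2.6)], [(-30.25, 2.4)]]
sc front/tape far [[36.75, 45.25, 48.08], [36.5, 45.5, 49.62], [36.5, 45.5, 50.15], [36.0, 46.0, 50.15]]
grip_mid [ 0.5043 -0.026   0.067 ] 0.43
lever_pin [0.5613 0.0225 0.049 ] 0.72
9.725 [ 0.5129356  -0.03512919  0.14877108] 2.43523890859401 [-1.905215   -0.37041486  5.65614624] [-0.04034262  0.10961441 -0.03794907]
```

Call:
apply_moves --motion '[0.009, -0.007, 0, 0.038, 0.018, -0.014, 0, 0.076, 0.025, -0.019, 0, 0.108, 0.033, -0.0235, 0, 0.14, 0.041, -0.028, 0, 0.172, 0.05, -0.032, 0, 0.204, 0.05, -0.032, 0, 0.204, 0.05, -0.032, 0, 0.204]'

```text
clock: 10.72
tool_pos: [0.5319, -0.0501, 0.1488]
tcp_rot: [-3.139, -0.002, 2.753]
ft_force: [-3.0, -4.6, 7.2]
finger_gap: 0.0173
grip_force: 40.0
```

```bash
python3 -c "
from h import *
chk()"
```

```text
top back [[(-19.25, 2.6)], [(-18.75, 2.5)], [(-18.25, 2.7)]]
sc back [[(-32.75, 2.5)], [(-31.25, 2.3)], [(-31.25, 2.4)]]
sc front/tape far [[33.5, 45.25, 49.31], [33.5, 45.5, 49.85], [33.5, 45.5, 49.85], [33.25, 46.0, 50.54]]
grip_mid [ 0.5246 -0.0427  0.067 ] 0.65
lever_pin [0.568  0.0185 0.049 ] 0.45
11.225 [ 0.531865   -0.05011685  0.14877565] 2.7534428753693834 [-2.96048488 -5.65692014  7.7481237 ] [-1.00540504  0.60268338 -0.11046986]
```

Call:
apply_moves --motion '[0, 0.004, 0, 0, 0, 0.008, 0, 0, 0, 0.008, 0, 0, 0, 0.008, 0, 0]'

```text
clock: 11.72
tool_pos: [0.5319, -0.0467, 0.1488]
tcp_rot: [-3.139, -0.002, 2.754]
ft_force: [-2.5, -3.8, 7.3]
finger_gap: 0.0173
grip_force: 40.0
```

```bash
python3 -c "
from h import *
chk()"
```

```text
top back [[], [], []]
sc back [[(-28.0, 2.7)], [(-28.0, 2.5)], [(-27.75, 2.7)]]
sc front/tape far [[37.0, 45.25, 46.38], [37.25, 45.5, 48.38], [37.25, 45.5, 49.08], [36.5, 46.0, 50.38]]
grip_mid [ 0.5326 -0.0484  0.067 ] 0.59
lever_pin [0.5668 0.0251 0.049 ] 0.49
12.225 [ 0.53191498 -0.04659819  0.14879444] 2.753736847160474 [-2.0741343  -3.40385978  7.36675344] [-0.92750872  0.57325617 -0.10946605]
```

Call:
apply_moves --motion '[0.009, -0.0027, 0, 0.035, 0.0185, -0.005, 0, 0.07, 0.0185, -0.005, 0, 0.07, 0.0185, -0.005, 0, 0.07]'

```text
clock: 12.72
tool_pos: [0.5393, -0.0494, 0.1488]
tcp_rot: [-3.139, -0.002, 2.863]
ft_force: [-1.4, -5.6, 7.0]
finger_gap: 0.0167
grip_force: 40.0
```

```bash
python3 -c "
from h import *
chk()"
```

```text
top back [[(-16.5, 2.7)], [(-16.5, 3.0)], [(-16.5, 3.3)]]
sc back [[(-28.0, 2.3)], [(-28.75, 2.0)], [(-28.75, 2.3)]]
sc front/tape far [[37.5, 45.25, 46.62], [37.5, 45.5, 48.69], [37.25, 45.5, 48.92], [37.0, 46.0, 50.08]]
grip_mid [ 0.5306 -0.0474  0.067 ] 0.59
lever_pin [0.5714 0.025  0.049 ] 0.74
13.225 [ 0.5393258  -0.049415    0.14881236] 2.8630873170562094 [-2.11530523 -5.66045564  7.26793668] [-1.25933767  0.52190847 -0.12602178]
```

Call:
apply_moves --motion '[0.0088, -0.002, 0, 0.03, 0.0175, -0.003, 0, 0.06, 0.0175, -0.003, 0, 0.06, 0.0175, -0.003, 0, 0.06]'

```text
clock: 13.72
tool_pos: [0.5462, -0.0512, 0.1488]
tcp_rot: [-3.138, -0.002, 2.957]
ft_force: [-3.2, -7.3, 8.2]
finger_gap: 0.0169
grip_force: 40.0
```

```bash
python3 -c "
from h import *
chk()"
```

```text
top back [[(-18.25, 3.4)], [(-18.25, 2.8)], [(-17.0, 1.2)]]
sc back [[(-29.0, 2.2)], [(-28.75, 2.1)], [(-28.25, 2.0)]]
sc front/tape far [[37.25, 45.25, 47.08], [37.25, 45.5, 48.38], [37.25, 45.5, 49.15], [36.75, 46.0, 49.77]]
lever_pin [0.5643 0.0206 0.049 ] 0.72
14.225 [ 0.54617845 -0.05119576  0.1488192 ] 2.957011312718929 [-3.08636323 -6.12939877  7.53135974] [-1.5129289   0.62093423 -0.12822016]
```

Call:
apply_moves --motion '[0.0065, 0, 0, 0.02, 0.0125, 0, 0, 0.042, 0.0125, 0, 0, 0.042, 0.0125, 0, 0, 0.042]'

```text
clock: 14.72
tool_pos: [0.551, -0.0518, 0.1488]
tcp_rot: [-3.137, -0.003, 3.023]
ft_force: [-4.0, -8.4, 8.3]
finger_gap: 0.0171
grip_force: 40.0
```

```bash
python3 -c "
from h import *
chk()"
```

```text
top back [[(-18.5, 3.3)], [(-18.5, 1.6)], [(-17.25, 0.7)]]
sc back [[(-29.25, 2.2)], [(-29.0, 2.2)], [(-28.0, 2.4)]]
sc front/tape far [[38.0, 45.25, 46.23], [37.75, 45.5, 48.77], [37.5, 45.5, 50.15], [37.25, 46.0, 48.92]]
grip_mid [ 0.5454 -0.0534  0.067 ] 0.55
lever_pin [0.5585 0.0281 0.049 ] 0.57
15.225 [ 0.55100835 -0.0517945   0.14885281] 3.02253719275866 [-2.59647252 -8.22798537  8.01158698] [-1.7131431   0.68323078 -0.06912425]
```

Call:
apply_moves --motion '[0.005, -0.0005, 0, 0.018, 0.01, -0.001, 0, 0.034, 0.01, -0.001, 0, 0.034, 0.01, -0.001, 0, 0.034]'

```text
clock: 15.72
tool_pos: [0.5551, -0.052, 0.1488]
tcp_rot: [-3.138, -0.003, 3.076]
ft_force: [-1.4, -7.0, 6.4]
finger_gap: 0.0171
grip_force: 40.0
```

Run:
```python
from h import *
a,b=chk()
cv2.imwrite("pics/f1.png",np.hstack([cv2.resize(b[170:270,260:400],None,fx=4,fy=4,interpolation=cv2.INTER_CUBIC),cv2.resize(a[130:230,270:330],None,fx=4,fy=4,interpolation=cv2.INTER_CUBIC)]))
```

```text
top back [[(-18.5, 2.6)], [(-18.5, 1.0)], [(-48.5, 0.3), (-39.0, 0.2), (-17.0, 0.6)]]
sc back [[(-28.5, 2.0)], [(-28.75, 2.4)], [(-28.0, 2.4)]]
sc front/tape far [[38.25, 45.25, 46.77], [37.75, 45.5, 48.69], [37.75, 45.5, 49.15], [37.5, 46.0, 50.15]]
grip_mid [ 0.5478 -0.0492  0.067 ] 0.72
lever_pin [0.5964 0.0019 0.049 ] 0.6
16.225 [ 0.55512399 -0.05200597  0.14882493] 3.0762747049420915 [-3.66656992 -7.52606927  8.6096324 ] [-1.63905936  0.66085753 -0.0882661 ]
```

View pics/f1.png

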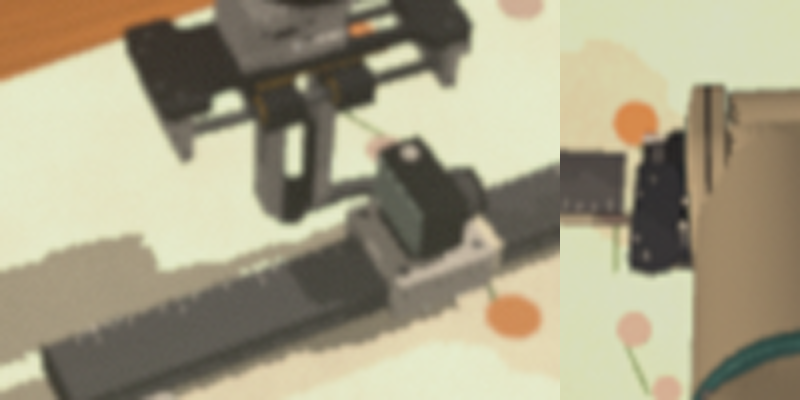

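The foot sits on the tape edge and the lever is close to the rail. There is no stop reaction yet, so I'll keep pushing inward in small steps.

Call:
apply_moves --motion '[0.005, -0.0005, 0, 0.012, 0.01, -0.001, 0, 0.03, 0.01, -0.001, 0, 0.03, 0.01, -0.001, 0, 0.03]'

```text
clock: 16.73
tool_pos: [0.5591, -0.0522, 0.1488]
tcp_rot: [-3.138, -0.003, 3.124]
ft_force: [-2.7, -6.9, 8.2]
finger_gap: 0.0167
grip_force: 40.0
```

```bash
python3 -c "
from h import *
chk()"
```

```text
top back [[(-18.0, 1.0)], [(-48.5, 0.2), (-46.75, 0.2), (-44.75, 0.2), (-41.0, 0.2), (-39.5, 0.2), (-37.5, 0.2), (-30.25, 0.2), (-17.25, 0.5)], [(-48.25, 0.2), (-46.5, 0.2), (-44.75, 0.2), (-42.25, 0.2), (-36.5, 0.2), (-35.5, 0.2), (-33.75, 0.2), (-30.75, 0.2), (-25.0, 0.2), (-19.5, 0.1)]]
sc back [[(-28.0, 2.3)], [(-28.0, 2.0)], [(-28.25, 2.1)]]
sc front/tape far [[38.25, 45.25, 46.15], [37.5, 45.5, 49.0], [37.75, 45.5, 49.46], [37.75, 46.0, 50.08]]
grip_mid [ 0.5522 -0.0457  0.067 ] 0.68
lever_pin [0.5593 0.0176 0.049 ] 0.63
17.225 [ 0.5591188  -0.05223456  0.1488332 ] 3.123710919718019 [-2.50006107 -7.0377215   7.91596308] [-1.51748163  0.67038781  0.00497545]
```

Call:
apply_moves --motion '[0.005, -0.001, 0, 0.015, 0.01, -0.002, 0, 0.03, 0.01, -0.002, 0, 0.03]'

```text
clock: 17.6
tool_pos: [0.5609, -0.0526, 0.1486]
tcp_rot: [-3.139, -0.008, -3.113]
ft_force: [-7.0, -5.9, 12.3]
finger_gap: 0.0171
grip_force: 40.0
```

```bash
python3 -c "
from h import *
chk()"
```

```text
top back [[(-43.75, 0.2), (-19.5, 0.6)], [(-49.0, 0.2), (-46.5, 0.1), (-45.0, 0.2), (-36.75, 0.2), (-35.75, 0.2), (-19.5, 0.3)], [(-48.25, 0.2), (-19.75, 0.2)]]
sc back [[(-28.5, 1.9)], [(-28.75, 2.0)], [(-28.5, 2.0)]]
sc front/tape far [[38.0, 45.25, 46.08], [37.5, 45.5, 48.38], [37.5, 45.5, 48.69], [37.25, 46.0, 49.08]]
grip_mid [ 0.556  -0.0487  0.067 ] 0.52
lever_pin [0.569  0.0199 0.049 ] 0.45
18.1 [ 0.56086097 -0.05264458  0.14865846] -3.1133795142248153 [-7.57301478 -6.00327442 11.79626855] [-1.17744314  1.73232365 -0.29884809]
```

The x motion stalled (1.8 of 4 mm) and the x force jumped, so the lever seems to be at its stop. I'll confirm with a bit more push.

Call:
apply_moves --motion '[0.004, 0, 0, 0, 0.0075, 0, 0, 0, 0.0075, 0, 0, 0, 0.0075, 0, 0, 0]'

```text
clock: 18.6
tool_pos: [0.5616, -0.0527, 0.1485]
tcp_rot: [-3.139, -0.014, -3.113]
ft_force: [-11.4, -7.0, 15.9]
finger_gap: 0.0169
grip_force: 40.0
```

Run:
```python
from h import *
a,b=chk(6)
r=[rect("scene",b,z,.56,.65,-.06,.09,.00025)[0] for z in(.036,.048)]
cv2.imwrite("pics/f2.png",np.vstack([np.hstack([cv2.resize(i,(400,240)) for i in r]),cv2.resize(b[165:265,270:390],(400,333),interpolation=cv2.INTER_CUBIC).repeat(2,1)[:, :800]]))
```

```text
top back [[(-33.25, 0.2), (-32.75, 0.2), (-19.5, 0.6)], [(-45.25, 0.2), (-43.5, 0.2), (-19.5, 0.3)], [(-47.25, 0.2), (-45.0, 0.1), (-42.0, 0.2), (-36.5, 0.2), (-30.5, 0.1), (-27.75, 0.2)]]
sc back [[(-28.75, 2.0)], [(-28.5, 2.2)], [(-28.25, 2.2)]]
sc front/tape far [[38.0, 45.25, 46.77], [37.5, 45.5, 49.31], [37.5, 45.5, 49.46], [37.5, 46.0, 49.31]]
grip_mid [ 0.5576 -0.0366  0.067 ] 0.61
lever_pin [0.5697 0.02   0.049 ] 0.58
19.3 [ 0.56160217 -0.0527162   0.148483  ] -3.113511767228095 [-11.56306152  -5.5852559   16.82196357] [-1.06673164  2.75002541 -0.35017781]
```

View pics/f2.png

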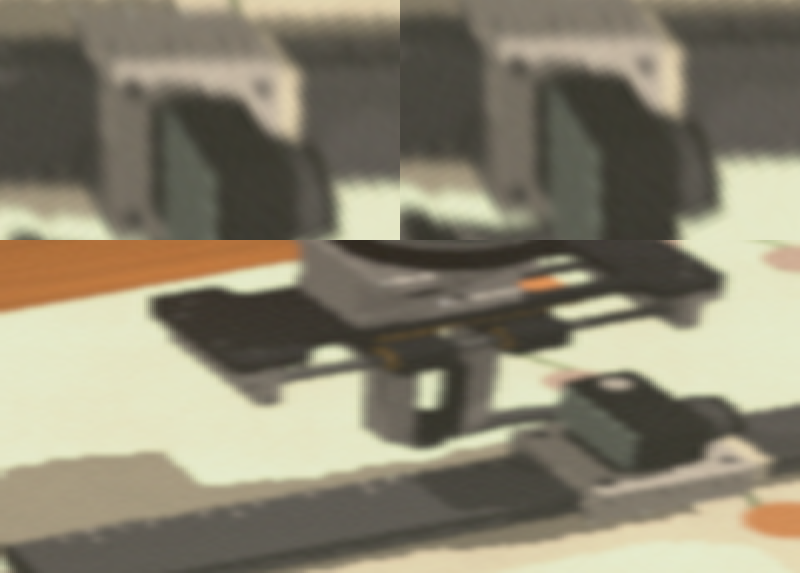

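Lever is on its stop: 3 mm commanded gave only 0.7 mm. In the rectified views the front edge sits on the near edge of the tape, with about 7.6 mm of tape visible, which is what flush predicts.

```bash
python3 -c "
from rig import ticket
print(ticket.hand_in())"
```

```text
the job is handed in; nothing more can be done
None
```

The job is handed in: the foot's front edge is flush with the tape mark to within about 0.5 mm by the cameras, the lever is home on its stop, and the gripper still holds the grip. As the cam began to bite, the foot drifted about 3 mm back, so I pushed it back onto the mark before closing the lever further.

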